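# Clear, tare and lock the dial scale

## Task

Get the dial scale ready for the next class: move every mossy stone off its pan into the grey tray, then stand the empty steel dish upright in the middle of the pan and, with only the dish on the pan, turn the scale's black bezel until the zero mark lies right at the tip of the needle. When that is done, throw the lock lever over to its far side; do not disturb the other things on the bench.

Things in the scene. Friction and masses are not known exactly. Their poses are not given: they have to be found in the camera images.
- scale: low white dial scale, fixed to the bench (375 mm long in y, 190 mm in x, deck 45 mm above the bench). Origin on the bench. In its frame (x away from the robot, y to the left, z up): the square steel pan's centre at (0, 0.105), the dial's vertical axis at (0, -0.045), the lock lever at (0, -0.14). The body reaches from y = -0.1725 to +0.2025.
- pan_mid (a point): centre of the top face of the square pan (170 x 170 x 6 mm, no rim). Unloaded it is 66 mm above the bench; the pan is sprung and sinks straight down about 1.6 mm per 100 g, by 10 mm at most (about 6 N). Its axes are those of the scale.
- needle (a joint): angle of the scale's thin red needle (rad): 0 with the pan empty, growing clockwise seen from above by about 1 rad per 100 g on the pan. At 0 it points along the scale's -x.
- needle_tip (a point): tip of the red needle, 24 mm from the dial's axis, 63 mm above the bench. The needle is moved by the weight on the pan only.
- bezel (a joint): angle of the round black bezel (rad), growing clockwise seen from above, no stops; at 0 its zero mark points along the scale's -x. It reads zero when this equals the needle's angle (give or take full turns). The bezel stands on the deck, 60 mm across, from 45 to 65 mm above the bench, and its white face turns with it; it stays where left (friction 0.05 N m).
- bezel_zero (a point): the zero mark on the bezel: outer end of the one bold black bar on the white face (also a white dot on the rim), 24 mm from the dial's axis, 63 mm above the bench. All other marks are thin.
- lock (a joint): lock lever angle (rad): 0 = unlocked, leaning towards the robot (scale's -x), 1.1 = locked, leaning to the far side (+x). Pivot across the scale (along its y) at (0, -0.14, 0.053) in the scale's frame; over-centre: once past upright it falls over to its stop. Light: pushing it takes about 1 N. It is only a travel catch and does not change the reading.
- lock_tip (a point): centre of the black ball, 20 mm across, at the lever's end, 55 mm from the pivot on an 8 mm rod; the ball is 100 mm above the bench at either stop and 108 mm upright.
- tray: grey open tray fixed to the bench, 170 x 130 x 22 mm outside, 4 mm walls and floor; it stands to the left or to the right of the scale. Origin: centre of its underside, x along its long side.
- dish: empty round steel dish, 60 mm across, 16 mm high, 2.5 mm wall; starts on the bench on the side of the scale where the tray is not. Origin: centre of its underside, z up out of its mouth. It weighs 50 to 120 g, seen only from the needle once it stands alone on the pan.
- stone1: mossy stone cut as a block, 34 x 28 x 24 mm (x, y, z), 45 to 80 g, green moss tufts on top (grey or brown, no matter which). Starts on the scale's pan. Origin: centre of its underside; z up. Between two and four of stone1 to stone4 are there.
- stone2: mossy stone cut as a block, 34 x 28 x 24 mm (x, y, z), 45 to 80 g, green moss tufts on top (grey or brown, no matter which). Starts on the scale's pan. Origin: centre of its underside; z up. Between two and four of stone1 to stone4 are there.
- stone3: mossy stone cut as a block, 34 x 28 x 24 mm (x, y, z), 45 to 80 g, green moss tufts on top (grey or brown, no matter which). Starts on the scale's pan. Origin: centre of its underside; z up. Between two and four of stone1 to stone4 are there.
- stone4: mossy stone cut as a block, 34 x 28 x 24 mm (x, y, z), 45 to 80 g, green moss tufts on top (grey or brown, no matter which). Starts on the scale's pan. Origin: centre of its underside; z up. Between two and four of stone1 to stone4 are there.
- jar: bystander: jar with black cap, 52 mm across, 75 mm high; leave it.
- weight: bystander: brass weight, 26 mm across, 34 mm high; leave it.
- forceps: bystander: steel forceps, 110 mm long, lying flat; leave it.
- loupe: bystander: black loupe, 42 mm across, 26 mm high; leave it.
- beaker: bystander: glass beaker, 66 mm across, 80 mm high; leave it.
- slidebox: bystander: wooden slide box, 90 x 140 x 30 mm; leave it.

How it is judged:
On the way, in this order (a step that is already met when the one before it is completed fails the run):
1. every stone is in the tray (x of stone1 in the frame of tray between -0.08 and 0.08 m and y of stone1 in the frame of tray between -0.06 and 0.06 m and z of each of stone1, stone2, stone3, stone4 in the frame of tray below 0.03 m and x of stone2 in the frame of tray between -0.08 and 0.08 m and y of stone2 in the frame of tray between -0.06 and 0.06 m and x of stone3 in the frame of tray between -0.08 and 0.08 m and y of stone3 in the frame of tray between -0.06 and 0.06 m and x of stone4 in the frame of tray between -0.08 and 0.08 m and y of stone4 in the frame of tray between -0.06 and 0.06 m), for 0.2 s.
2. with the stones in the tray, the dish alone upright on the middle of the pan and the lock lever still unlocked, the bezel's zero mark is at the needle's tip (all of step 1 and horizontal distance between dish and pan_mid below 0.03 m and z of dish in the frame of pan_mid between -0.006 and 0.006 m and angle between dish's own z axis and vertical below 0.12 rad and horizontal distance between bezel_zero and needle_tip below 0.003 m and value of joint lock below 0.3 rad), for 0.5 s.
At the end, for the whole second after the job is handed in: Every stone lies in the tray; the dish stands upright on the pan, alone, its centre within 30 mm of the pan's centre; the bezel's zero mark is within 3 mm of the needle's tip; the lock lever is over at its far stop (above 1.0 rad); all at rest (all of step 1 and horizontal distance between dish and pan_mid below 0.03 m and z of dish in the frame of pan_mid between -0.006 and 0.006 m and angle between dish's own z axis and vertical below 0.12 rad and horizontal distance between bezel_zero and needle_tip below 0.003 m and value of joint lock above 1 rad and linear speed of each of dish, stone1, stone2, stone3, stone4 below 0.02 m/s); the robot touches nothing.
It fails at once if one of the other things on the bench is shifted by more than 40 mm (distance of any of jar, weight, forceps, loupe, beaker, slidebox from where it was at the start of the episode above 0.04 m).
Of stone1, stone2, stone3, stone4 only 2 to 4 are there at a start; the rules pass over those that are not, and their reading is None.
At some moment in a run one of dish, stone1, stone2, stone3, stone4 may be knocked a few centimetres aside while the robot is not near it.
Once in a run the grip may slacken for a moment while it holds something.
It also fails if it takes over 210 s, if anything falls off the work surface, if the arm or the gripper's body presses on something with over 40 N, if the wrist force passes 120 N, or if a joint passes its speed limit or range.

## Robot

A 6-joint arm with a two-finger parallel gripper is mounted at the origin on the work surface. World frame = base frame: x ahead of the robot, y to its left, z up, the work surface at z = 0. Lengths are in m, angles in rad, forces in N, time in s.
With the tool pointing down it reaches from about 0.3 to 0.775 m from the base axis. Payload 14.6 kg.
Tool frame: the origin (TCP) lies midway between the tips of the shut fingers; the grasp point (between the pads) lies 19 mm behind it; z points along the fingers, y is the line along which they close (so a half turn about z gives the same grasp; the last joint's range is limited). The gripper opens to 85 mm and grips with 20 to 120 N. Pads are 22 mm wide; open, the fingers measure 114 mm over their backs; the gripper's body (76 mm by 85 mm) begins 54 mm behind the grasp point. The pads swing forward as they close: fully open they stand 13 mm farther back than shut.
Start: joints at [-1.402, 0.3, 1.521, -0, 1.321, -0.067], TCP at [0.128, -0.535, 0.231] pointing down, gripper open.
Joint ranges: [-3.03, 3.03], [-0.79, 2.21], [0.23, 2.52], [-1.04, 4.18], [0, 3.07], [-2.55, 2.55]. Speed limits (rad/s): [2.22, 2.22, 2.57, 3.14, 3.14, 3.14].

## Interface

Orientations are given as [roll, pitch, yaw] about the fixed x, y, z axes, in that order (R = Rz(yaw) Ry(pitch) Rx(roll)).
In Python, from station import manip gives the robot as it stands.
- The arm moves only by the tool jog_arm, never from a script. Its argument "rows" is text: rows parted by semicolons, each of 7 numbers parted by spaces: the turn, a rotation vector about the tool's x, y, z in degrees, then the shift along the tool's x, y, z in cm, then the finger opening in cm, from 0 to 8.54. A call has 1 to 12 rows; each row is the pose to reach, as a shift and turn from the pose commanded when the call began, along the tool's axes at that moment; what a row does not reach only later rows make up. A row lasts 1/10 s, in which the tool goes at most 50 mm and 8.59 degrees, less where a joint would pass 70% of its speed; a pose out of reach is approached as far as the arm can. A call with a gripper value outside its range is refused whole. The fingers move at their own pace and stop on an object; the grip force is fixed at half the most. Time passes only in rows, so rows that repeat a pose let the fingers close. It gives the time, the measured TCP pose, the force, the opening and the grip force at its end, in the units of the state.
- manip.get_state(): the state, without advancing time (a new reading comes with each control period).
- manip.snapshot(name): name is "scene" or "top" or "wrist"; returns (picture, depth): 420x560x3 uint8, red, green, blue; 420x560 float32, m along the optical axis (not along the pixel's ray), 0 where there is no reading.
- manip.calibration(name): a dict with "fx", "fy", "cx", "cy" (pixels), "view" (4x4, takes a point from world to camera coordinates). Camera axes: x right, y up, looking along -z (the intrinsics and any distortion apply to the point x, -y, -z); pixel columns grow to the right and rows downward; lengths in m; the calibration is good to about 2 mm. A picture is of the moment at which its call begins: read the wrist's pose just before it. calibration takes no time and is no camera call; for the wrist camera it gives the pose at the moment of the call.
- manip.hand_in(): hands the job in; it is judged then, once.
Trained networks look in the newest picture that a camera, given by its name, has taken for a name from the list of things; names that differ only in an ending like _2 or _b are one class to them, and where a whole thing is asked for, a point or a joint stands for the part that bears it (a point fixed in the world has none). Each returns a list of dicts, best first, with "score" (0 to 1); they miss things now and then, are a little off and sometimes report something else, mostly with a low value. They report only what shows in the picture. A call takes as long as a camera call.
- manip.regions_of(camera, label): "mask" (420x560 bool, what is visible of it) and "xy" ([column, row] in pixels, amid what is visible of it).
- manip.mark_of(camera, label): "xy" ([column, row] in pixels: a listed point, or the origin of a listed thing).
The state is a dict: "t": time; "joints": joint angles; "joint_velocities": joint speeds; "tau": joint torques, N m; "tool_pos": TCP position; "eef_rot": TCP orientation; "wrist_force": force on the tool from outside, world axes, zero at the start; "wrist_torque": the same for the moment, N m; "grip_width": opening from 0.0 (shut) to 1.0 (fully open); "grasp_force": force on a finger pad.
Only numpy, scipy, OpenCV 4.12 (cv2) and the standard library are available. Lean on these libraries where they do the work, as an engineer would, in place of code of your own. Each camera call takes 0.05 s, during which the arm holds its last target. There are 200 camera calls.

## Working session

There is one attempt and no reset: what is moved stays moved. The work goes in short steps, Python scripts to look and compute and a tool call to move; the robot and the scene stay as the last step left them, time stands still between calls to the robot, and variables do not carry over. Pictures are saved under pics/ and viewed, at most 14 in all, crops included, and the job is handed in when it is done.

Besides the shell and the picture viewer there is one more tool, called after "Emit:" by a JSON object that holds its "fn" and its "kwargs", one argument or row to a line. jog_arm: Moves the arm, as the interface text tells. Its arguments: {"type":"object","properties":{"rows":{"type":"string"}},"required":["rows"]}

```bash
ls; mkdir -p pics; cat > h.py <<'E'
from station import manip
import numpy as np, cv2
from scipy.spatial.transform import Rotation as R
def snap(n,save=None):
    c=manip.calibration(n); p,d=manip.snapshot(n)
    if save: cv2.imwrite('pics/'+save+'.png',p[:,:,::-1])
    return c,p,d
def back(c,xy,depth):
    u,v=xy; x=(u-c['cx'])/c['fx']*depth; y=(v-c['cy'])/c['fy']*depth
    V=np.array(c['view']); return (np.linalg.inv(V)@[x,-y,-depth,1])[:3]
def onz(c,xy,z):
    a=back(c,xy,.1); b=back(c,xy,1.); t=(z-a[2])/(b[2]-a[2]); return a+t*(b-a)
def proj(c,P):
    q=np.array(c['view'])@np.append(P,1); return np.array([c['fx']*q[0]/-q[2]+c['cx'],c['fy']*-q[1]/-q[2]+c['cy']])
def cloud(c,d):
    v,u=np.mgrid[:420,:560]; x=(u-c['cx'])/c['fx']*d; y=(v-c['cy'])/c['fy']*d
    return np.stack([x,-y,-d,np.ones_like(d)],-1)@np.linalg.inv(np.array(c['view'])).T[:,:3]
def toolshift(P):
    s=manip.get_state(); M=R.from_euler('xyz',s['eef_rot']).as_matrix()
    return np.round(M.T@(np.array(P)-s['tool_pos'])*100,2)
E
python3 - <<'E'
from h import *
np.set_printoptions(precision=4,suppress=True)
c,p,d=snap('top','top0'); print({k:c[k] for k in c if k!='view'}, np.linalg.inv(np.array(c['view'])))
C=cloud(c,d)
for l in ['scale','tray','dish','stone1','jar','weight','forceps','loupe','beaker','slidebox','bezel','lock','pan_mid']:
    try:
        for r in manip.regions_of('top',l)[:5]:
            m=r['mask']&(d>0); P=C[m]; print(l,round(r['score'],2),np.round(r['xy']),m.sum(),np.median(P,0),P.min(0),P.max(0), back(c,r['xy'],d[int(r['xy'][1]),int(r['xy'][0])]))
    except Exception as e: print(l,e)
for l in ['scale','pan_mid','lock_tip','bezel_zero','needle_tip','tray','dish']:
    print(l,[(round(r['score'],2),np.round(r['xy'],1)) for r in manip.mark_of('top',l)[:2]])
snap('scene','scene0'); print(manip.get_state())
E
```

```text
pics
{'fx': 544.8297079891902, 'fy': 544.8297079891902, 'cx': 284.60646516114366, 'cy': 207.2454303032157} [[ 0.0185  0.9808 -0.1943  0.3099]
 [-0.9995  0.0232  0.0219  0.0235]
 [ 0.026   0.1938  0.9807  1.4626]
 [ 0.      0.      0.      1.    ]]
scale 0.73 [291. 220.] 9711 [ 0.5488 -0.0265  0.0507] [ 0.4365 -0.2182  0.0004] [0.6747 0.1755 0.115 ] [ 0.5557 -0.0252  0.0437]
scale 0.2 [314. 223.] 443 [ 0.5458 -0.0802  0.0631] [ 0.5165 -0.1088  0.0408] [ 0.5795 -0.051   0.0751] [ 0.5474 -0.0856  0.0646]
tray 0.92 [143. 246.] 3271 [0.4843 0.3755 0.0057] [ 0.3968  0.3003 -0.0065] [0.5751 0.444  0.0312] [0.4831 0.3662 0.0053]
dish 0.77 [414. 266.] 400 [ 0.4426 -0.3566  0.007 ] [ 0.4127 -0.3839 -0.0014] [ 0.4698 -0.3245  0.0239] [ 0.4468 -0.3609  0.0051]
dish 0.4 [253. 294.] 216 [0.3734 0.0715 0.0063] [ 0.3343  0.04   -0.0021] [0.4326 0.0961 0.0162] [0.3634 0.0708 0.0071]
stone1 0.47 [265. 228.] 142 [0.5262 0.0394 0.0887] [0.5085 0.0262 0.0691] [0.5437 0.0549 0.0962] [0.5255 0.0425 0.0918]
stone1 0.43 [242. 196.] 167 [0.6096 0.0978 0.088 ] [0.5928 0.0802 0.0609] [0.6335 0.1175 0.0959] [0.6
[... 1443 characters left out ...]
0.92, array([321.1, 219.7])), (0.24, array([213.2, 143.2]))]
needle_tip [(0.51, array([354.3, 148.8]))]
tray [(0.74, array([141. , 244.6]))]
dish [(0.78, array([411.9, 267.8])), (0.64, array([258.5, 216.1]))]
{'t': 1.1, 'joints': array([-1.4016,  0.2999,  1.521 , -0.    ,  1.3207, -0.0666]), 'joint_velocities': array([-0.0007,  0.0006, -0.0004,  0.0001,  0.0012,  0.0007]), 'tau': array([ -0.0004, -54.336 , -36.1987,  -0.    ,   0.0006,  -0.    ]), 'tool_pos': array([ 0.1285, -0.5348,  0.2313]), 'eef_rot': array([-3.1415,  0.    ,  0.2358]), 'wrist_force': array([ 1.1048, -0.518 , -0.1379]), 'wrist_torque': array([0.011 , 0.0118, 0.0526]), 'grasp_force': 0.0, 'grip_width': 0.9961264512796622}
```

```bash
python3 - <<'E'
import cv2
a=cv2.imread('pics/top0.png')[120:320,90:450]; b=cv2.resize(a,(800,444),interpolation=cv2.INTER_CUBIC); cv2.imwrite('pics/top0c.png',b)
E
```

```text
(no output)
```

View pics/top0c.png

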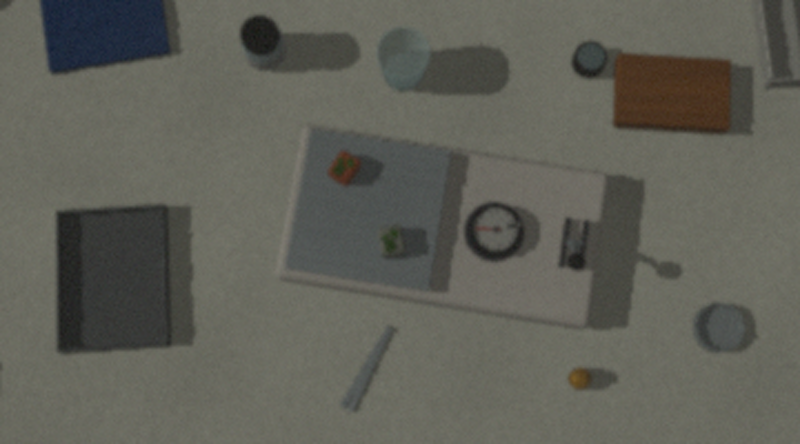

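View pics/scene0.png

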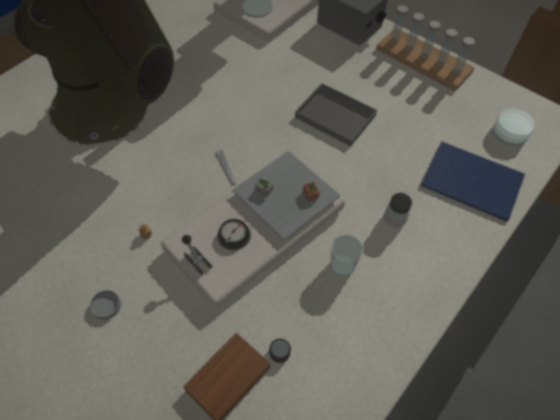

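```bash
cat >> h.py <<'E'
np.set_printoptions(precision=4,suppress=True)
def row(P,yaw=None,pitch=0,roll=np.pi):
    s=manip.get_state(); M=R.from_euler('xyz',s['eef_rot'])
    t=M.inv()*R.from_euler('xyz',[roll,pitch,s['eef_rot'][2] if yaw is None else yaw])
    return np.round(t.as_rotvec(degrees=True),1), np.round(M.inv().apply(np.array(P)-s['tool_pos'])*100,2)
E
python3 - <<'E'
from h import *
c=manip.calibration('wrist'); s=manip.get_state(); M=R.from_euler('xyz',s['eef_rot'])
T=np.linalg.inv(np.array(c['view'])); print(M.inv().apply(T[:3,3]-s['tool_pos']), M.inv().as_matrix()@T[:3,:3], c['fx'])
print(row([.5,0.03,.3],-.157))
E
```

```text
[ 0.0692 -0.0003 -0.143 ] [[-0.0004  0.9617  0.2739]
 [ 1.      0.0005 -0.0002]
 [-0.0004  0.2739 -0.9617]] 299.74006792794125
(array([-0. ,  0. , 22.5]), array([ 49.32, -46.24,  -6.87]))
```

Emit:
{"fn": "jog_arm", "kwargs": {
  "rows": "0 0 22.5 49.3 -46.2 -6.9 8.5;0 0 22.5 49.3 -46.2 -6.9 8.5;0 0 22.5 49.3 -46.2 -6.9 8.5;0 0 22.5 49.3 -46.2 -6.9 8.5;0 0 22.5 49.3 -46.2 -6.9 8.5;0 0 22.5 49.3 -46.2 -6.9 8.5;0 0 22.5 49.3 -46.2 -6.9 8.5;0 0 22.5 49.3 -46.2 -6.9 8.5;0 0 22.5 49.3 -46.2 -6.9 8.5;0 0 22.5 49.3 -46.2 -6.9 8.5;0 0 22.5 49.3 -46.2 -6.9 8.5;0 0 22.5 49.3 -46.2 -6.9 8.5"
}}

```text
t: 2.3
tool_pos: [0.4568, -0.035, 0.2926]
eef_rot: [3.142, -0.001, -0.157]
wrist_force: [1.1, -1.0, 0.7]
grip_width: 0.994
grasp_force: 0.0
```

Emit:
{"fn": "jog_arm", "kwargs": {
  "rows": "0 0 0 3 -7.5 -0.7 8.5;0 0 0 3 -7.5 -0.7 8.5;0 0 0 3 -7.5 -0.7 8.5;0 0 0 3 -7.5 -0.7 8.5"
}}

```text
t: 2.7
tool_pos: [0.4973, 0.0326, 0.2989]
eef_rot: [3.141, 0.001, -0.156]
wrist_force: [-0.4, -0.9, 0.5]
grip_width: 0.996
grasp_force: 0.0
```

```bash
cat > look.py <<'E'
from h import *
import sys
# usage: look.py camera save label...
cam,save=sys.argv[1:3]
c,p,d=snap(cam,save); C=cloud(c,d); np.savez('pics/'+save,p=p,d=d,C=C,**{k:np.array(c[k]) for k in c})
s=manip.get_state(); print('t',s['t'],s['tool_pos'],s['eef_rot'])
for l in sys.argv[3:]:
    if l in('bezel_zero','needle_tip','lock_tip','pan_mid','dish','scale','tray'):
        for r in manip.mark_of(cam,l)[:2]: print('mark',l,round(r['score'],2),np.round(r['xy'],1),'z=.063:',onz(c,r['xy'],.063))
        if '_' in l: continue
    for r in manip.regions_of(cam,l)[:4]:
        m=r['mask']&(d>0); P=C[m]
        if len(P)<5: continue
        top=np.percentile(P[:,2],90); Q=P[P[:,2]>top-.008][:,:2].astype(np.float32)
        (cx,cy),(w,h),a=cv2.minAreaRect(Q)
        print(l,round(r['score'],2),np.round(r['xy']),m.sum(),'med',np.median(P,0),'top',top,'rect',np.round([cx,cy,w,h,a],3))
E
python3 look.py wrist w1 stone1 pan_mid scale bezel_zero needle_tip lock_tip; python3 look.py top t1 tray dish
```

```text
t 2.75 [0.4971 0.032  0.299 ] [ 3.1414  0.0004 -0.1568]
stone1 0.9 [266. 159.] 699 med [0.5292 0.0423 0.088 ] top 0.09028677824673426 rect [ 0.528  0.043  0.034  0.028 10.775]
stone1 0.6 [208.  92.] 913 med [0.6128 0.0982 0.0878] top 0.09023866081269703 rect [ 0.613  0.1    0.028  0.034 61.412]
mark pan_mid 0.57 [240.2 127.8] z=.063: [0.5694 0.0697 0.063 ]
mark scale 0.61 [318.7 129.2] z=.063: [ 0.5529 -0.0247  0.063 ]
scale 0.66 [318. 120.] 42584 med [ 0.5642 -0.0269  0.0575] top 0.06482791600672487 rect [ 0.556 -0.015  0.344  0.17  81.913]
mark bezel_zero 0.93 [380.9 117.9] z=.063: [ 0.5543 -0.1005  0.063 ]
mark bezel_zero 0.43 [ 60.4 213.2] z=.063: [0.4996 0.3244 0.063 ]
mark needle_tip 0.55 [343.5 126.9] z=.063: [ 0.5509 -0.0548  0.063 ]
mark lock_tip 0.74 [456. 150.] z=.063: [ 0.5016 -0.1903  0.063 ]
t 3.15 [0.4973 0.0319 0.2992] [-3.1416 -0.0002 -0.1576]
mark tray 0.24 [391.6 161.2] z=.063: [ 0.7197 -0.292   0.063 ]
tray 0.56 [142. 246.] 3352 med [0.4835 0.3746 0.0057] top 0.019152110183712257 rect [0.486 0.373 0.172 0.132 5.038]
mark dish 0.67 [409.7 265.4] z=.063: [ 0.4419 -0.3334  0.063 ]
mark dish 0.19 [349.7 294.4] z=.063: [ 0.3649 -0.1778  0.063 ]
dish 0.71 [413. 268.] 358 med [ 0.4404 -0.3548  0.0072] top 0.013947746008214846 rect [ 0.441 -0.354  0.055  0.057 33.155]
```

View pics/w1.png

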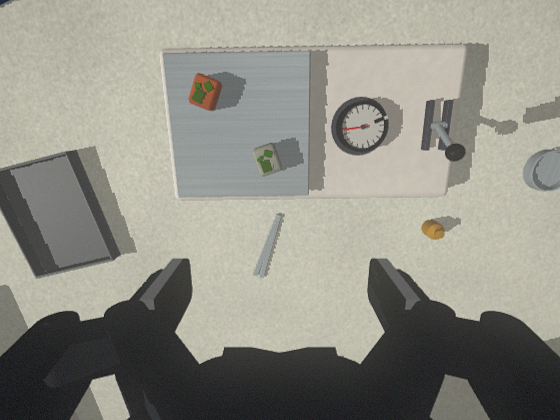

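```bash
python3 - <<'E'
from h import *
for z in (.13,.067): print(row([.528,.042,z],np.radians(10.8)))
E
```

```text
(array([ -0. ,  -0. , -19.8]), array([ 2.87, -1.44, 16.92]))
(array([ -0. ,  -0. , -19.8]), array([ 2.87, -1.44, 23.22]))
```

Emit:
{"fn": "jog_arm", "kwargs": {
  "rows": "0 0 -19.8 2.9 -1.4 16.9 8.5;0 0 -19.8 2.9 -1.4 16.9 8.5;0 0 -19.8 2.9 -1.4 16.9 8.5;0 0 -19.8 2.9 -1.4 16.9 8.5;0 0 -19.8 2.9 -1.4 20 8.5;0 0 -19.8 2.9 -1.4 23.2 8.5;0 0 -19.8 2.9 -1.4 23.2 8.5;0 0 -19.8 2.9 -1.4 23.2 1;0 0 -19.8 2.9 -1.4 23.2 1;0 0 -19.8 2.9 -1.4 23.2 1;0 0 -19.8 2.9 -1.4 23.2 1;0 0 -19.8 2.9 -1.4 23.2 1"
}}

```text
t: 4.55
tool_pos: [0.5286, 0.0416, 0.0679]
eef_rot: [3.141, -0.001, 0.189]
wrist_force: [0.6, 0.0, 0.5]
grip_width: 0.312
grasp_force: 63.1
```

```bash
python3 - <<'E'
from h import *
print(row([.528,.042,.15]))
for z in (.15,.010): print(row([.526,.377,z],np.radians(5)))
E
```

```text
(array([ 0. , -0.1, -0. ]), array([-0.04, -0.05, -8.21]))
(array([ 0. , -0.1,  5.8]), array([  6.05, -32.99,  -8.21]))
(array([ 0. , -0.1,  5.8]), array([  6.03, -32.99,   5.79]))
```

Emit:
{"fn": "jog_arm", "kwargs": {
  "rows": "0 0 0 0 0 -4 1;0 0 0 0 0 -8.2 1;0 0 0 0 0 -8.2 1;0 0 5.8 6 -33 -8.2 1;0 0 5.8 6 -33 -8.2 1;0 0 5.8 6 -33 -8.2 1;0 0 5.8 6 -33 -8.2 1;0 0 5.8 6 -33 -8.2 1;0 0 5.8 6 -33 -8.2 1;0 0 5.8 6 -33 -8.2 1;0 0 5.8 6 -33 -8.2 1"
}}

```text
t: 5.65
tool_pos: [0.524, 0.3809, 0.1481]
eef_rot: [-3.141, 0.001, 0.091]
wrist_force: [0.4, -1.4, -1.5]
grip_width: 0.311
grasp_force: 62.8
```

Emit:
{"fn": "jog_arm", "kwargs": {
  "rows": "0 0 0 0 0 5 1;0 0 0 0 0 10 1;0 0 0 0 0 13.5 1;0 0 0 0 0 13.8 1;0 0 0 0 0 13.8 1"
}}

```text
t: 6.15
tool_pos: [0.5249, 0.3762, 0.0099]
eef_rot: [3.141, 0.002, 0.087]
wrist_force: [-1.0, 1.0, -0.0]
grip_width: 0.315
grasp_force: 69.0
```

Release, go up, then across to stone B (0.612, 0.099), yaw −28.6°.

Emit:
{"fn": "jog_arm", "kwargs": {
  "rows": "0 0 0 0 0 0 5;0 0 0 0 0 0 5;0 0 0 0 0 0 5;0 0 0 0 0 -5 5;0 0 0 0 0 -10 5;0 0 0 0 0 -14 5;0 0 0 0 0 -14 5"
}}

```text
t: 6.85
tool_pos: [0.5271, 0.3782, 0.1583]
eef_rot: [-3.137, -0.009, 0.088]
wrist_force: [-0.6, 0.9, 0.1]
grip_width: 0.584
grasp_force: 0.0
```

```bash
python3 look.py top t2 stone1 dish; python3 - <<'E'
from h import *
for z in (.15,.067): print(row([.612,.099,z],np.radians(-28.6)))
E
```

```text
t 6.9 [0.5262 0.3776 0.1546] [-3.1389 -0.0052  0.0875]
stone1 0.71 [160. 235.] 711 med [0.5231 0.3307 0.0063] top 0.02004438814839271 rect [0.505 0.333 0.133 0.05  4.867]
stone1 0.42 [241. 194.] 127 med [0.6096 0.0959 0.0899] top 0.09431884346558937 rect [ 0.611  0.096  0.025  0.032 53.179]
mark dish 0.96 [412.5 267.5] z=.063: [ 0.4366 -0.3406  0.063 ]
dish 0.9 [414. 269.] 378 med [ 0.4406 -0.3557  0.0071] top 0.01579444848896501 rect [ 0.44  -0.353  0.056  0.058 19.228]
(array([ 0.1,  0.1, 33.6]), array([ 6.27, 28.42, -0.01]))
(array([ 0.1,  0.1, 33.6]), array([ 6.28, 28.42,  8.29]))
```

Emit:
{"fn": "jog_arm", "kwargs": {
  "rows": "0 0 33.6 6.3 28.4 0 8.5;0 0 33.6 6.3 28.4 0 8.5;0 0 33.6 6.3 28.4 0 8.5;0 0 33.6 6.3 28.4 0 8.5;0 0 33.6 6.3 28.4 0 8.5;0 0 33.6 6.3 28.4 0 8.5;0 0 33.6 6.3 28.4 0 8.5;0 0 33.6 6.3 28.4 0 8.5"
}}

```text
t: 7.85
tool_pos: [0.6125, 0.0989, 0.1497]
eef_rot: [3.14, 0.002, -0.501]
wrist_force: [-0.1, 0.3, -0.7]
grip_width: 1.0
grasp_force: 0.0
```

```bash
python3 look.py wrist w2 stone1; python3 - <<'E'
from h import *
for z in (.12,.067): print(row([.612,.099,z],np.radians(-28.6)))
E
```

```text
t 7.9 [0.6123 0.0999 0.1499] [ 3.1406  0.0018 -0.4991]
stone1 0.87 [278. 219.] 1836 med [0.6166 0.0987 0.0891] top 0.0913029246016394 rect [ 0.614  0.1    0.028  0.033 60.125]
stone1 0.65 [103. 386.] 524 med [0.5224 0.3696 0.0284] top 0.030836351392724875 rect [ 0.569  0.267  0.027  0.267 24.075]
(array([0. , 0.1, 0.1]), array([0.05, 0.14, 3.02]))
(array([0. , 0.1, 0.1]), array([0.05, 0.14, 8.32]))
```

Emit:
{"fn": "jog_arm", "kwargs": {
  "rows": "0 0 0 0.2 0 4 8.5;0 0 0 0.2 0 8.2 8.5;0 0 0 0.2 0 8.3 8.5;0 0 0 0.2 0 8.3 1;0 0 0 0.2 0 8.3 1;0 0 0 0.2 0 8.3 1;0 0 0 0.2 0 8.3 1;0 0 0 0.2 0 8.3 1;0 0 0 0.2 0 4 1;0 0 0 0.2 0 0 1;0 0 0 0.2 0 -1 1"
}}

```text
t: 9.05
tool_pos: [0.6161, 0.0988, 0.1663]
eef_rot: [-3.138, -0.006, -0.499]
wrist_force: [0.2, -0.2, -0.5]
grip_width: 0.31
grasp_force: 63.3
```

```bash
python3 - <<'E'
from h import *
for z in (.15,.010): print(row([.446,.370,z],np.radians(5)))
E
```

```text
(array([ -0.1,  -0.4, -33.6]), array([-27.92, -15.67,   1.53]))
(array([ -0.1,  -0.4, -33.6]), array([-28.  , -15.62,  15.53]))
```

Emit:
{"fn": "jog_arm", "kwargs": {
  "rows": "0 0 -33.6 -27.9 -15.7 1 1;0 0 -33.6 -27.9 -15.7 1 1;0 0 -33.6 -27.9 -15.7 1 1;0 0 -33.6 -27.9 -15.7 1 1;0 0 -33.6 -27.9 -15.7 1 1;0 0 -33.6 -27.9 -15.7 1 1;0 0 -33.6 -27.9 -15.7 1 1;0 0 -33.6 -27.9 -15.7 1 1;0 0 -33.6 -27.9 -15.7 1 1"
}}

```text
t: 9.95
tool_pos: [0.4447, 0.3698, 0.1509]
eef_rot: [3.141, 0.0, 0.088]
wrist_force: [0.9, -1.3, -0.7]
grip_width: 0.314
grasp_force: 63.3
```

```bash
python3 - <<'E'
from h import *
print(manip.get_state()['grip_width'])
for z in (.010,): print(row([.446,.370,z],np.radians(5)))
E
```

```text
0.31354804558904303
(array([0., 0., 0.]), array([ 0.14, -0.01, 14.09]))
```

Emit:
{"fn": "jog_arm", "kwargs": {
  "rows": "0 0 0 0 0 5 1;0 0 0 0 0 10 1;0 0 0 0 0 13.7 1;0 0 0 0 0 14 1;0 0 0 0 0 14 5;0 0 0 0 0 14 5;0 0 0 0 0 14 5;0 0 0 0 0 9 5;0 0 0 0 0 4 5;0 0 0 0 0 -5 5;0 0 0 0 0 -10 5;0 0 0 0 0 -10 5"
}}

```text
t: 11.15
tool_pos: [0.4448, 0.3698, 0.2552]
eef_rot: [-3.14, -0.003, 0.087]
wrist_force: [0.6, 0.3, -0.1]
grip_width: 0.583
grasp_force: 0.0
```

```bash
python3 look.py wrist w3 stone1; python3 look.py top t3 dish; python3 - <<'E'
from h import *
print(row([.44,-.25,.25],0))
E
```

```text
t 11.2 [0.4461 0.3708 0.2617] [-3.1355 -0.0103  0.0873]
stone1 0.85 [277. 116.] 647 med [0.5256 0.3766 0.0287] top 0.030855722184181013 rect [0.525 0.377 0.032 0.026 4.972]
stone1 0.75 [282. 179.] 638 med [0.4462 0.3683 0.0283] top 0.03073016252934572 rect [0.444 0.368 0.033 0.028 4.406]
t 11.3 [0.4454 0.3702 0.2545] [-3.1385 -0.0051  0.0872]
mark dish 0.74 [414.1 266.8] z=.063: [ 0.4385 -0.3448  0.063 ]
dish 0.61 [415. 268.] 405 med [ 0.4412 -0.3562  0.0072] top 0.016767361431771603 rect [ 0.441 -0.354  0.056  0.06   1.91 ]
(array([0., 0., 5.]), array([-5.85, 61.69,  0.09]))
```

View pics/w3.png

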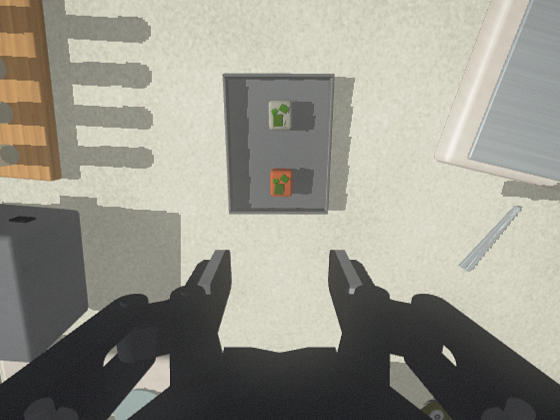

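Emit:
{"fn": "jog_arm", "kwargs": {
  "rows": "0 0 5 -6 61.7 0 8.5;0 0 5 -6 61.7 0 8.5;0 0 5 -6 61.7 0 8.5;0 0 5 -6 61.7 0 8.5;0 0 5 -6 61.7 0 8.5;0 0 5 -6 61.7 0 8.5;0 0 5 -6 61.7 0 8.5;0 0 5 -6 61.7 0 8.5;0 0 5 -6 61.7 0 8.5;0 0 5 -6 61.7 0 8.5;0 0 5 -6 61.7 0 8.5;0 0 5 -6 61.7 0 8.5"
}}

```text
t: 12.6
tool_pos: [0.4381, -0.2319, 0.2498]
eef_rot: [-3.14, 0.002, -0.0]
wrist_force: [1.9, -0.1, 0.0]
grip_width: 0.996
grasp_force: 0.0
```

```bash
python3 - <<'E'
from h import *
print(manip.get_state()['tool_pos'],row([.38,-.354,.2],0))
E
```

```text
[ 0.4381 -0.2319  0.2498] (array([-0.1,  0.1, -0. ]), array([-5.8 , 12.22,  4.98]))
```

Emit:
{"fn": "jog_arm", "kwargs": {
  "rows": "0 0 0 -5.8 12.2 5 8.5;0 0 0 -5.8 12.2 5 8.5;0 0 0 -5.8 12.2 5 8.5;0 0 0 -5.8 12.2 5 8.5;0 0 0 -5.8 12.2 5 8.5"
}}

```text
t: 13.1
tool_pos: [0.3802, -0.352, 0.1996]
eef_rot: [-3.139, 0.002, -0.002]
wrist_force: [0.7, -0.2, 0.2]
grip_width: 0.992
grasp_force: 0.0
```

```bash
python3 look.py wrist w4 dish lock_tip; python3 - <<'E'
from h import *
f=np.load('pics/w4.npz'); C=f['C']; s=np.abs(C[...,2]-.0155)<.0045
s&=(np.hypot(C[...,0]-.441,C[...,1]+.354)<.045); P=C[s]; print(s.sum(),P[:,2].mean())
print(cv2.minEnclosingCircle(P[:,:2].astype(np.float32)),(P.min(0)+P.max(0))/2,P.max(0)-P.min(0))
E
```

```text
t 13.15 [ 0.3809 -0.3515  0.2003] [-3.1403  0.001  -0.0002]
mark dish 0.95 [279.6 132. ] z=.063: [ 0.4428 -0.3519  0.063 ]
dish 0.81 [280. 130.] 2488 med [ 0.4435 -0.3522  0.0047] top 0.01569951091530475 rect [ 0.442 -0.352  0.057  0.058 42.366]
mark lock_tip 0.66 [25.8 41.1] z=.063: [ 0.5169 -0.1398  0.063 ]
467 0.01601043812426838
((0.442605584859848, -0.35192030668258667), 0.030018070712685585) [ 0.443  -0.3522  0.0147] [0.0591 0.0591 0.0071]
```

View pics/w4.png

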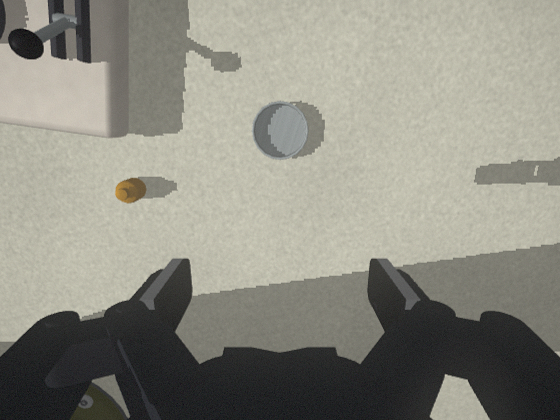

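Emit:
{"fn": "jog_arm", "kwargs": {
  "rows": "0 0 0 6.2 0 4 8.5;0 0 0 6.2 0 8 8.5;0 0 0 6.2 0 12 8.5;0 0 0 6.2 0 16 8.5;0 0 0 6.2 0 19 8.5;0 0 0 6.2 0 19.8 8.5;0 0 0 6.2 0 19.8 3;0 0 0 6.2 0 19.8 3;0 0 0 6.2 0 19.8 3;0 0 0 6.2 0 19.8 3;0 0 0 6.2 0 19.8 3"
}}

```text
t: 14.4
tool_pos: [0.4441, -0.3525, 0.0059]
eef_rot: [3.139, -0.003, 0.0]
wrist_force: [-1.2, 3.4, 6.8]
grip_width: 0.668
grasp_force: 62.2
```

Emit:
{"fn": "jog_arm", "kwargs": {
  "rows": "0 0 0 0 0 -4 3;0 0 0 0 0 -9 3;0 0 0 0 0 -14 3;0 0 0 0 0 -18 3;0 0 0 0 0 -18 3"
}}

```text
t: 14.9
tool_pos: [0.4448, -0.3534, 0.1914]
eef_rot: [3.133, -0.009, 0.0]
wrist_force: [0.3, -1.2, -1.4]
grip_width: 0.67
grasp_force: 64.0
```

```bash
python3 - <<'E'
from h import *
f=np.load('pics/w1.npz'); C=f['C']
s=(np.abs(C[...,2]-.065)<.006)&(np.hypot(C[...,0]-.569,C[...,1]-.07)<.125)
s=cv2.morphologyEx(s.astype(np.uint8),cv2.MORPH_OPEN,np.ones((5,5)))
n,L,S,_=cv2.connectedComponentsWithStats(s); k=1+S[1:,4].argmax(); P=C[L==k]
r=cv2.minAreaRect(P[:,:2].astype(np.float32)); print(r,np.median(P[:,2]))
pm=np.array([*r[0]]); a=np.radians(-8.1 if 1 else 0)
for z in (.185,): print(row([*pm,z],np.radians(-8.5)))
E
```

```text
((0.5686463117599487, 0.07069994509220123), (0.17043223977088928, 0.17030876874923706), 81.88322448730469) 0.06410177856658472
(array([ 0.4, -0.6,  8.5]), array([ 12.39, -42.41,   0.39]))
```

Emit:
{"fn": "jog_arm", "kwargs": {
  "rows": "0 0 8.1 12.4 -42.4 0 3;0 0 8.1 12.4 -42.4 0 3;0 0 8.1 12.4 -42.4 0 3;0 0 8.1 12.4 -42.4 0 3;0 0 8.1 12.4 -42.4 0 3;0 0 8.1 12.4 -42.4 0 3;0 0 8.1 12.4 -42.4 0 3;0 0 8.1 12.4 -42.4 0 3;0 0 8.1 12.4 -42.4 0 3;0 0 8.1 12.4 -42.4 0 3;0 0 8.1 12.4 -42.4 0 3;0 0 8.1 12.4 -42.4 0 3"
}}

```text
t: 16.1
tool_pos: [0.5668, 0.0712, 0.1837]
eef_rot: [3.142, -0.001, -0.142]
wrist_force: [0.1, -0.2, -1.2]
grip_width: 0.664
grasp_force: 64.1
```

```bash
python3 look.py wrist w5 dish;  python3 - <<'E'
from h import *
s=manip.get_state();print(s['grip_width'],s['grasp_force'],row([.5686,.0707,.075],np.radians(-8.1)))
E
```

```text
t 16.15 [0.5669 0.071  0.1836] [-3.1416 -0.0007 -0.1424]
mark dish 0.73 [280.  260.3] z=.063: [0.5114 0.0787 0.063 ]
dish 0.79 [278. 268.] 11035 med [0.564  0.0716 0.1825] top 0.1936786766776907 rect [ 0.566  0.071  0.057  0.06  81.649]
0.6646123330277279 64.07392278313637 (array([-0. , -0. , -0.1]), array([ 0.17,  0.01, 10.85]))
```

View pics/w5.png

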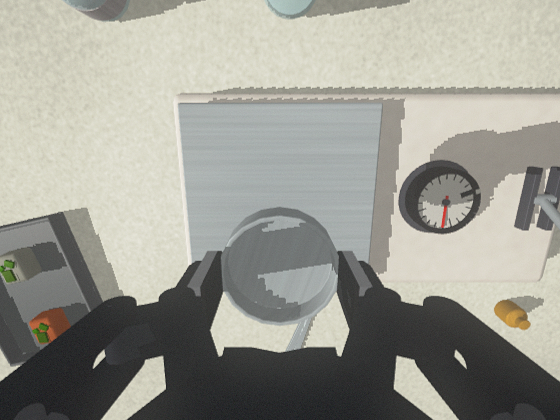

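Emit:
{"fn": "jog_arm", "kwargs": {
  "rows": "0 0 0 0.2 0 4 3;0 0 0 0.2 0 8 3;0 0 0 0.2 0 10.3 3;0 0 0 0.2 0 11.2 3;0 0 0 0.2 0 11.2 3;0 0 0 0.2 0 11.2 8.5;0 0 0 0.2 0 11.2 8.5;0 0 0 0.2 0 11.2 8.5;0 0 0 0.2 0 8 8.5;0 0 0 0.2 0 4 8.5;0 0 0 0.2 0 0 8.5;0 0 0 0.2 0 -2 8.5"
}}

```text
t: 17.45
tool_pos: [0.5698, 0.0719, 0.2076]
eef_rot: [-3.141, -0.005, -0.141]
wrist_force: [-0.2, 0.3, 0.0]
grip_width: 0.995
grasp_force: 0.0
```

Emit:
{"fn": "jog_arm", "kwargs": {
  "rows": "0 0 0 -6 10 0 8.5;0 0 0 -6 14 0 8.5;0 0 0 -6 14 0 8.5;0 0 0 -6 14 0 8.5;0 0 0 -6 14 0 8.5;0 0 0 -6 14 0 8.5;0 0 0 -6 14 0 8.5"
}}

```text
t: 18.15
tool_pos: [0.4903, -0.0574, 0.2032]
eef_rot: [-3.142, -0.0, -0.14]
wrist_force: [0.3, 0.0, -1.2]
grip_width: 0.994
grasp_force: 0.0
```

```bash
python3 look.py wrist w6 dish bezel bezel_zero needle_tip lock_tip weight; python3 - <<'E'
import cv2
a=cv2.imread('pics/w6.png')[40:260,120:460]; cv2.imwrite('pics/w6c.png',cv2.resize(a,(800,518),interpolation=cv2.INTER_CUBIC))
E
```

```text
t 18.2 [ 0.4903 -0.0574  0.2031] [-3.1415  0.0001 -0.1396]
mark dish 0.67 [125.2 136.8] z=.063: [0.5681 0.0747 0.063 ]
dish 0.6 [121. 135.] 4183 med [0.5691 0.0739 0.0698] top 0.08085964987042323 rect [ 0.568  0.071  0.059  0.058 81.144]
bezel 0.6 [291. 129.] 3332 med [ 0.5487 -0.0787  0.0619] top 0.06571410217675401 rect [ 0.548 -0.078  0.058  0.059 54.199]
mark bezel_zero 0.75 [317.5 127.8] z=.063: [ 0.5513 -0.101   0.063 ]
mark needle_tip 0.58 [276.3 154.5] z=.063: [ 0.5328 -0.0604  0.063 ]
mark needle_tip 0.39 [318.2 126.8] z=.063: [ 0.5521 -0.1017  0.063 ]
mark lock_tip 0.62 [405.6 170.9] z=.063: [ 0.5005 -0.1794  0.063 ]
weight 0.77 [396. 258.] 319 med [ 0.3869 -0.1831  0.0229] top 0.03343946370990678 rect [ 0.382 -0.186  0.015  0.007 75.433]
```

View pics/w6c.png

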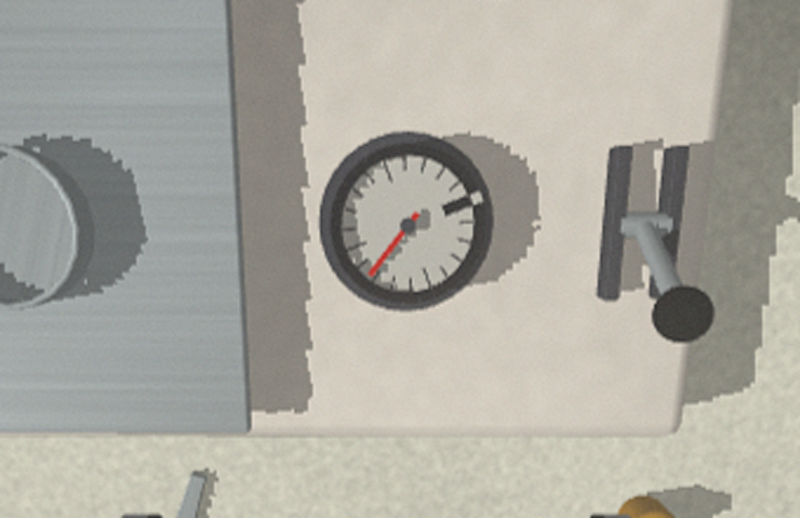

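```bash
python3 - <<'E'
from h import *
print(manip.get_state()['joints'],row([.5477,-.0779,.12]),row([.5477,-.0779,.12],np.radians(60)))
E
```

```text
[-0.1926  0.2002  1.7137  0.      1.2278  1.5192] (array([-0.,  0., -0.]), array([6.  , 1.13, 8.31])) (array([ -0. ,   0. , -68.1]), array([6.  , 1.13, 8.31]))
```

Emit:
{"fn": "jog_arm", "kwargs": {
  "rows": "0 0 -118 6 1.1 0 8.5;0 0 -118 6 1.1 0 8.5;0 0 -118 6 1.1 0 8.5;0 0 -118 6 1.1 0 8.5;0 0 -118 6 1.1 0 8.5;0 0 -118 6 1.1 0 8.5;0 0 -118 6 1.1 0 8.5;0 0 -118 6 1.1 0 8.5;0 0 -118 6 1.1 0 8.5;0 0 -118 6 1.1 0 8.5;0 0 -118 6 1.1 0 8.5;0 0 -118 6 1.1 0 8.5"
}}

```text
t: 19.75
tool_pos: [0.5477, -0.0777, 0.2031]
eef_rot: [-3.142, -0.0, 1.665]
wrist_force: [-0.3, 0.2, 0.0]
grip_width: 0.997
grasp_force: 0.0
```

```bash
python3 - <<'E'
from h import *
s=manip.get_state(); print(s['joints'],s['eef_rot'],s['tool_pos'],row([.5477,-.0779,.10],np.radians(110)))
E
```

```text
[-0.2071  0.3311  1.5473  0.      1.2633 -0.3013] [-3.1415 -0.      1.665 ] [ 0.5477 -0.0777  0.2031] (array([ -0. ,  -0. , -14.6]), array([-0.02, -0.  , 10.31]))
```

Emit:
{"fn": "jog_arm", "kwargs": {
  "rows": "0 0 -14.6 0 0 4 8.5;0 0 -14.6 0 0 8 8.5;0 0 -14.6 0 0 12 8.5;0 0 -14.6 0 0 14 8.5;0 0 -14.6 0 0 15.1 8.5;0 0 -14.6 0 0 15.1 8.5;0 0 -14.6 0 0 15.1 3;0 0 -14.6 0 0 15.1 3;0 0 -14.6 0 0 15.1 3;0 0 -14.6 0 0 15.1 3;0 0 -14.6 0 0 15.1 3"
}}

```text
t: 20.85
tool_pos: [0.5482, -0.078, 0.0543]
eef_rot: [3.14, 0.001, 1.914]
wrist_force: [-6.1, 0.3, 13.2]
grip_width: 0.668
grasp_force: 61.0
```

Emit:
{"fn": "jog_arm", "kwargs": {
  "rows": "0 0 8 0 0 -0.2 3;0 0 16 0 0 -0.2 3;0 0 24 0 0 -0.2 3;0 0 32 0 0 -0.2 3;0 0 40 0 0 -0.2 3;0 0 48 0 0 -0.2 3;0 0 56 0 0 -0.2 3;0 0 64 0 0 -0.2 3;0 0 72 0 0 -0.2 3;0 0 80 0 0 -0.2 3;0 0 88 0 0 -0.2 3;0 0 88 0 0 -0.2 3"
}}

```text
t: 22.05
tool_pos: [0.5481, -0.0779, 0.0547]
eef_rot: [3.141, -0.001, 0.375]
wrist_force: [3.1, -2.0, -6.5]
grip_width: 0.662
grasp_force: 70.2
```

```bash
python3 look.py wrist w7 bezel_zero needle_tip
```

```text
t 22.1 [ 0.5481 -0.0779  0.0547] [ 3.1407 -0.0011  0.3805]
mark bezel_zero 0.85 [273.8 313.2] z=.063: [ 0.524  -0.0839  0.063 ]
mark needle_tip 0.91 [235.7 284.6] z=.063: [ 0.5325 -0.0601  0.063 ]
```

View pics/w7.png

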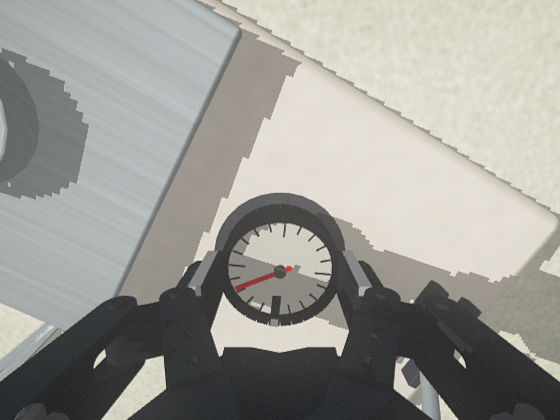

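Emit:
{"fn": "jog_arm", "kwargs": {
  "rows": "0 0 8 0 0 0 3;0 0 16 0 0 0 3;0 0 24 0 0 0 3;0 0 32 0 0 0 3;0 0 40 0 0 0 3;0 0 48 0 0 0 3;0 0 56 0 0 0 3;0 0 60 0 0 0 3;0 0 60 0 0 0 3;0 0 60 0 0 0 3"
}}

```text
t: 23.2
tool_pos: [0.5481, -0.0779, 0.0546]
eef_rot: [-3.141, -0.001, -0.665]
wrist_force: [4.1, -2.5, -3.0]
grip_width: 0.664
grasp_force: 70.6
```

```bash
python3 look.py wrist w8 bezel_zero needle_tip; python3 - <<'E'
from h import *
print(manip.get_state()['joints'])
f=np.load('pics/w8.npz'); c={k:f[k] for k in('fx','fy','cx','cy','view')}; p=f['p'].astype(int); C=f['C']
v,u=np.mgrid[:420,:560]; W=np.array([[onz(c,(x,y),.063)[:2] for x in range(200,360)] for y in range(200,340)])
D=W-[.5476,-.0778]; r=np.hypot(*np.moveaxis(D,-1,0)); a=np.degrees(np.arctan2(D[...,1],D[...,0]))%360; q=p[200:340,200:360]
red=(q[...,0]>1.8*q[...,1])&(q[...,0]>60)&(r<.028); k=red&(r>.012); print('needle',k.sum(),np.median(a[k]),r[k].max())
b=(q.max(-1)<60)&(r<.0225)&(r>.015); print('bar hist',np.histogram(a[b],np.arange(60,200,4)))
a2=cv2.imread('pics/w8.png')[180:350,180:380]; cv2.imwrite('pics/w8c.png',cv2.resize(a2,(700,595),interpolation=cv2.INTER_CUBIC))
E
```

```text
t 23.25 [ 0.5481 -0.0779  0.0546] [-3.1411 -0.0012 -0.6652]
mark bezel_zero 0.91 [273.4 313.6] z=.063: [ 0.5304 -0.0601  0.063 ]
mark needle_tip 0.81 [273.7 312.4] z=.063: [ 0.5309 -0.0607  0.063 ]
[-0.2073  0.5163  1.6668 -0.0001  0.9572  2.0286]
needle 109 133.48173711320675 0.02510281170174187
bar hist (array([1, 0, 0, 0, 1, 0, 0, 0, 0, 1, 0, 0, 0, 0, 0, 0, 0, 0, 0, 0, 0, 0,
       0, 0, 0, 0, 0, 0, 0, 0, 0, 0, 0, 0]), array([ 60,  64,  68,  72,  76,  80,  84,  88,  92,  96, 100, 104, 108,
       112, 116, 120, 124, 128, 132, 136, 140, 144, 148, 152, 156, 160,
       164, 168, 172, 176, 180, 184, 188, 192, 196]))
```

View pics/w8c.png

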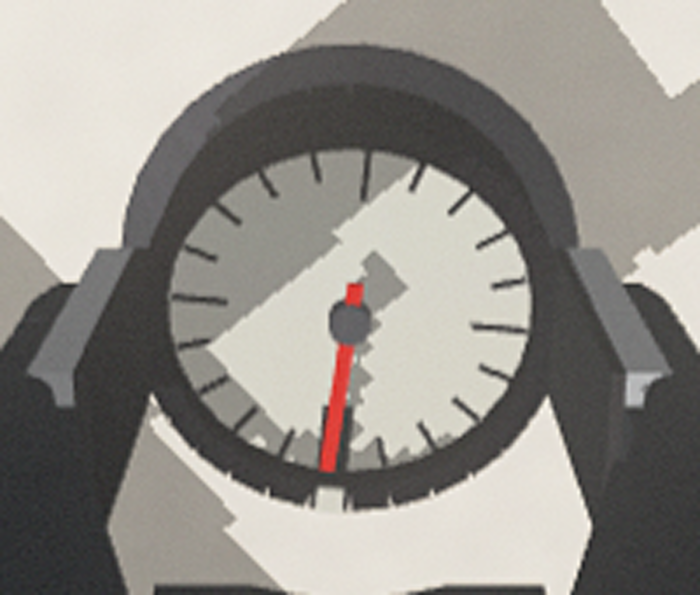

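Emit:
{"fn": "jog_arm", "kwargs": {
  "rows": "0 0 2 0 0 0 3;0 0 2 0 0 0 3;0 0 2 0 0 0 3;0 0 2 0 0 0 8.5;0 0 2 0 0 0 8.5;0 0 2 0 0 0 8.5;0 0 2 0 0 0 8.5;0 0 2 0 0 -4 8.5;0 0 2 0 0 -8 8.5;0 0 2 0 0 -12 8.5;0 0 2 0 0 -15 8.5;0 0 2 0 0 -15 8.5"
}}

```text
t: 24.55
tool_pos: [0.5491, -0.0779, 0.2087]
eef_rot: [-3.138, -0.006, -0.704]
wrist_force: [-0.3, 0.7, -0.2]
grip_width: 1.001
grasp_force: 0.0
```

```bash
python3 - <<'E'
from h import *
print(row([.49,-.08,.21],np.radians(-8.1)))
E
```

```text
(array([ -0.1,  -0.4, -32.2]), array([-4.37,  3.98, -0.17]))
```

Emit:
{"fn": "jog_arm", "kwargs": {
  "rows": "0 0 -32.2 -4.4 4 0 0;0 0 -32.2 -4.4 4 0 0;0 0 -32.2 -4.4 4 0 0;0 0 -32.2 -4.4 4 0 0;0 0 -32.2 -4.4 4 0 0;0 0 -32.2 -4.4 4 0 0;0 0 -32.2 -4.4 4 0 0"
}}

```text
t: 25.25
tool_pos: [0.4882, -0.0797, 0.2038]
eef_rot: [-3.142, 0.0, -0.145]
wrist_force: [-0.1, 0.4, 0.1]
grip_width: 0.002
grasp_force: 0.0
```

```bash
python3 look.py wrist w9 dish bezel_zero needle_tip lock_tip;python3 look.py top t9 stone1; python3 - <<'E'
from h import *
f=np.load('pics/w9.npz'); C=f['C']; s=(C[...,2]>.085)&(np.hypot(C[...,0]-.506,C[...,1]+.168)<.03); print('ball',s.sum(),C[s].min(0),C[s].max(0),C[s].mean(0))
a=cv2.imread('pics/w9.png')[40:260,120:460]; cv2.imwrite('pics/w9c.png',cv2.resize(a,(800,518),interpolation=cv2.INTER_CUBIC))
E
```

```text
t 25.3 [ 0.4883 -0.0797  0.2039] [-3.1415  0.0003 -0.1443]
dish 0.82 [ 97. 139.] 4345 med [0.5694 0.0744 0.0699] top 0.08089505283252427 rect [ 0.568  0.071  0.059  0.06  17.617]
dish 0.2 [376. 165.] 915 med [ 0.5141 -0.1677  0.1007] top 0.1093208148307987 rect [ 0.506 -0.167  0.018  0.018 81.159]
mark bezel_zero 0.78 [251.7 158.9] z=.063: [ 0.5299 -0.0594  0.063 ]
mark needle_tip 0.41 [254.2 156. ] z=.063: [ 0.5322 -0.0621  0.063 ]
mark needle_tip 0.31 [231.2 135.6] z=.063: [ 0.5535 -0.0443  0.063 ]
mark lock_tip 0.57 [382.  173.7] z=.063: [ 0.4981 -0.1797  0.063 ]
mark lock_tip 0.22 [102.4 140.1] z=.063: [0.5668 0.0741 0.063 ]
t 25.6 [ 0.4883 -0.0797  0.2041] [-3.1416  0.     -0.1427]
stone1 0.64 [139. 231.] 154 med [0.5219 0.3712 0.029 ] top 0.033180920047936845 rect [0.524 0.372 0.033 0.028 2.943]
stone1 0.54 [139. 262.] 154 med [0.4402 0.3634 0.0283] top 0.03321830500761165 rect [0.442 0.365 0.032 0.028 1.857]
ball 548 [ 0.496  -0.1764  0.0852] [ 0.5197 -0.1576  0.1117] [ 0.5082 -0.1661  0.1046]
```

View pics/w9c.png

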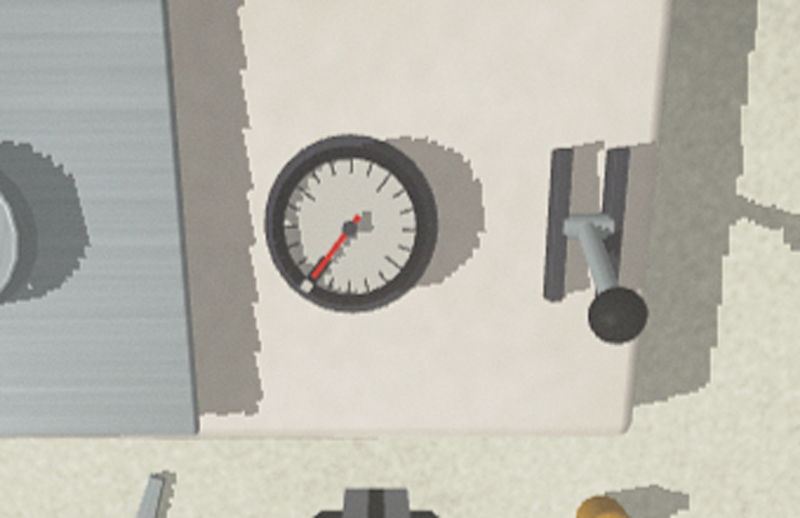

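Emit:
{"fn": "jog_arm", "kwargs": {
  "rows": "0 0 0 -1.5 8.5 0 0;0 0 0 -1.5 8.5 0 0;0 0 0 -1.5 8.5 3 0;0 0 0 -1.5 8.5 7 0;0 0 0 -1.5 8.5 11.6 0;0 0 0 -1.5 8.5 11.6 0;0 0 0 0.5 8.5 11.6 0;0 0 0 2.5 8.5 11.6 0;0 0 0 4.5 8.5 11.6 0;0 0 0 5.8 8.5 11.6 0;0 0 0 5.8 8.5 11.6 0;0 0 0 5.8 8.5 11.6 0"
}}

```text
t: 26.85
tool_pos: [0.5336, -0.1721, 0.0894]
eef_rot: [3.141, -0.001, -0.142]
wrist_force: [-0.3, 0.6, 0.2]
grip_width: 0.003
grasp_force: 0.0
```

Emit:
{"fn": "jog_arm", "kwargs": {
  "rows": "0 0 0 -4 0 0 0;0 0 0 -7 0 0 0;0 0 0 -7 0 -5 0;0 0 0 -7 0 -10 0;0 0 0 -7 -5 -11 0;0 0 0 -7 -8 -11 0;0 0 0 -7 -8 -11 0;0 0 0 -7 -8 -11 0"
}}

```text
t: 27.65
tool_pos: [0.4752, -0.0826, 0.1988]
eef_rot: [3.141, -0.001, -0.141]
wrist_force: [-0.6, -0.1, -0.0]
grip_width: -0.001
grasp_force: 0.0
```

```bash
python3 look.py wrist w10 dish bezel_zero needle_tip lock_tip;python3 look.py top t10 stone1; python3 - <<'E'
from h import *
a=cv2.imread('pics/w10.png')[20:260,60:460]; cv2.imwrite('pics/w10c.png',cv2.resize(a,(800,480),interpolation=cv2.INTER_CUBIC))
f=np.load('pics/w10.npz'); C=f['C']; s=(C[...,2]>.088)&(np.hypot(C[...,0]-.534,C[...,1]+.172)<.05); print('ball',s.sum(),C[s].mean(0) if s.any() else 0)
E
```

```text
t 27.7 [ 0.4752 -0.0832  0.1985] [ 3.1414 -0.0002 -0.1422]
mark dish 0.98 [ 89.9 126. ] z=.063: [0.5666 0.0758 0.063 ]
dish 0.55 [ 85. 125.] 4691 med [0.5696 0.0746 0.0699] top 0.08084166066766091 rect [ 0.568  0.071  0.06   0.059 84.199]
mark bezel_zero 0.69 [246.6 144.9] z=.063: [ 0.5305 -0.0603  0.063 ]
mark needle_tip 0.5 [372.3 249.1] z=.063: [ 0.4117 -0.1678  0.063 ]
mark needle_tip 0.48 [246.3 141.1] z=.063: [ 0.5339 -0.0606  0.063 ]
mark lock_tip 0.64 [382.8  81.1] z=.063: [ 0.567  -0.1857  0.063 ]
t 28.0 [ 0.4755 -0.0834  0.198 ] [-3.1415  0.0003 -0.1432]
stone1 0.7 [138. 230.] 155 med [0.523  0.371  0.0284] top 0.033210125075771965 rect [0.524 0.373 0.033 0.028 1.21 ]
stone1 0.45 [139. 259.] 152 med [0.441  0.3629 0.0295] top 0.034025763763641345 rect [0.442 0.364 0.032 0.028 0.777]
ball 683 [ 0.5616 -0.1739  0.1058]
```

View pics/w10c.png

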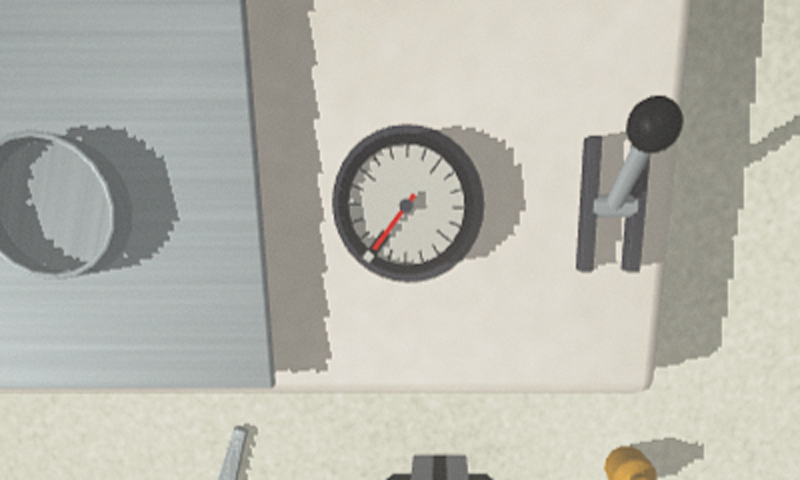

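The lever ball at (655,122) leans to the far side. The zero mark at (368,256) lies under the needle tip, the dish stands on the pan, and both stones are in the tray.

```bash
python3 -c "
from h import *
print(manip.hand_in())"
```

```text
the job is handed in; nothing more can be done
None
```

I finished the job and handed it in: both stones are in the tray, the dish is on the pan, the bezel is zeroed at the needle and the lever is locked; all checked in the last images, but hand-in gave no verdict.

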